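# Fill the empty pocket of the covered vial tray

## Robot

A 6-joint arm with a two-finger parallel gripper is mounted at the origin on the work surface. World frame = base frame: x ahead of the robot, y to its left, z up, the work surface at z = 0. Lengths are in m, angles in rad, forces in N, time in s.
With the tool pointing down it reaches from about 0.375 to 0.975 m from the base axis. Payload 3.8 kg.
Tool frame: the origin (TCP) lies on the centre line of the jaws, within the pads' length; the fingertips stand 25 mm ahead of it and the grasp point (between the pads) lies 6 mm ahead of it (finger_overhang is the z of the fingertips in the tool frame, in m); z points along the fingers, y is the line along which they close (so a half turn about z gives the same grasp; the last joint's range is limited). The gripper opens to 85 mm and grips with 20 to 120 N. Pads are 22 mm wide; open, the fingers measure 114 mm over their backs; the gripper's body (76 mm by 85 mm) begins 54 mm behind the grasp point. The pads swing forward as they close: fully open they stand 13 mm farther back than shut.
Start: joints at [-1.139, 0.264, 1.604, -0, 1.274, -0.037], TCP at [0.305, -0.602, 0.256] pointing down, gripper open.
Joint ranges: [-2.63, 2.63], [-0.94, 2.18], [0.31, 2.57], [-1.31, 4.45], [0, 2.66], [-2.55, 2.55]. Speed limits (rad/s): [2.57, 2.57, 3.14, 3.14, 3.14, 3.14].

## Interface

Orientations are given as a unit quaternion [w, x, y, z].
In Python, from cell import sense, capture, get_calibration, sign_off, spot_in, finger_overhang gives the robot as it stands.
- The arm moves only by the tool step_arm, never from a script. Its argument "increments" is a list of rows, each an object with "linear": the shift along the tool's x, y, z in units of 25 mm (1.0 is 25 mm), a list of three; "roll": the turn about the tool's z in units of 6 degrees (1.0 is 6 degrees). In form: [{"linear": [dx, dy, dz], "roll": roll}, ...]. A call has 1 to 20 rows; each row is the pose to reach, as a shift and turn from the pose commanded when the call began, along the tool's axes at that moment; what a row does not reach only later rows make up. A row lasts 1/12 s, in which the tool goes at most 41.7 mm and 7.16 degrees, less where a joint would pass 70% of its speed; a pose out of reach is approached as far as the arm can. A call with a gripper value outside its range is refused whole. "gripper" is the opening in per cent of the stroke, from 0 (shut) to 100 (fully open), set as the call begins (left out, the last holds). The fingers move at their own pace and stop on an object; the grip force is fixed at half the most. Time passes only in rows, so rows that repeat a pose let the fingers close. It gives the time, the measured TCP pose, the force, the opening and the grip force at its end, in the units of the state.
- sense(): the state, without advancing time (a new reading comes with each control period).
- capture(name): name is "scene" or "top" or "wrist"; returns (picture, depth): 384x512x3 uint8, red, green, blue; 384x512 float32, m along the optical axis (not along the pixel's ray), 0 where there is no reading.
- get_calibration(name): a dict with "vfov" (degrees; the focal length in pixels is half the picture's height over the tangent of half this angle, whatever the lens; pixels are square), "cx", "cy" (the principal point, pixels), "view" (4x4, takes a point from world to camera coordinates). Camera axes: x right, y down, z forward; pixel columns grow to the right and rows downward; lengths in m; the calibration is good to about 2 mm. A picture is of the moment at which its call begins: read the wrist's pose just before it. get_calibration takes no time and is no camera call; for the wrist camera it gives the pose at the moment of the call.
- sign_off(): hands the job in; it is judged then, once.
Trained networks look in the newest picture that a camera, given by its name, has taken for a name from the list of things; names that differ only in an ending like _2 or _b are one class to them, and where a whole thing is asked for, a point or a joint stands for the part that bears it (a point fixed in the world has none). Each returns a list of dicts, best first, with "conf" (0 to 1); they miss things now and then, are a little off and sometimes report something else, mostly with a low value. They report only what shows in the picture. A call takes as long as a camera call. They do not tell look-alikes from the thing itself.
- spot_in(name, camera): "bbox" ([centre column, centre row, width, height] in pixels, round what is visible of it).
The state is a dict: "t": time; "q": joint angles; "qd": joint speeds; "effort": joint torques, N m; "tcp_pos": TCP position; "tcp_rot": TCP orientation; "force": force on the tool from outside, world axes, zero at the start; "moment": the same for the moment, N m; "opening": finger opening in m; "grip_force": force on a finger pad.
Only numpy, scipy, OpenCV 4.12 (cv2) and the standard library are available. Lean on these libraries where they do the work, as an engineer would, in place of code of your own. Each camera call takes 0.05 s, during which the arm holds its last target. There are 200 camera calls.

## Task

Lift the white dust cover off the vial tray and set it down upright in the middle of the black rubber mat. Then stand the loose spare vial, the one of the same size as the vials in the tray, upright in the tray's one empty pocket, without dropping it.

Things in the scene. Friction and masses are not known exactly. Their poses are not given: they have to be found in the camera images.
- cover: White open-bottomed dust cover over the tray: box 70 x 206 x 76 mm (x, y, z), 0.2 kg, standing on the bench. Mid-top is a grey upright grip rib 14 mm thick (x), 60 long (y), 32 tall; its top is 108 mm above the lower edge. Origin: centre of the lower edge, z up. It starts aligned with the tray, 8 mm free all round; lift it straight up 75 mm to clear the vials. Until then the pockets are hidden.
- mat: Flat black rubber mat, 140 x 280 mm, 3 mm thick, fixed on the bench to the left or right of the middle, the covered tray on the opposite side. Origin: middle of its underside; long side along its y axis. Nothing stands on it.
- vial: Spare vial: upright amber glass cylinder with a white cap of the same width, 28 mm across, 61 tall, 30 g. It stands on the bench between tray and mat in a row (75 mm apart, along the robot's x) with three like containers: slim (17 x 50 mm), big (38 x 80) and squat jar (46 x 42). Origin: centre of its underside, z up its axis.
- gap (a point): Middle of the floor of the tray's empty pocket, 3 mm above the bench. Grey tray, fixed, 48 x 183 mm, 25 tall: four square open pockets in one row (spacing 45 mm, each 42 wide, walls 3); the other three hold vials like the spare, their tops 64 mm above the bench. This point's x axis runs across the row, y along it, z up.
Not all that is in view belongs to the job. What is shaped like the cover but purple or turquoise is not meant.

How it is judged:
By the outcome, as a careful person would: the job done as asked, in the order asked, and still so for the second after the job is handed in, with the robot touching nothing.
It also fails if it takes over 51 s, if anything falls off the work surface, if the arm or the gripper's body presses on something with over 40 N, if the wrist force passes 120 N, or if a joint passes its speed limit or range.

## Working session

There is one attempt and no reset: what is moved stays moved. The work goes in short steps, Python scripts to look and compute and a tool call to move; the robot and the scene stay as the last step left them, time stands still between calls to the robot, and variables do not carry over. Pictures are saved under pics/ and viewed, at most 10 in all, crops included, and the job is handed in when it is done.

Besides the shell and the picture viewer there is one more tool, called after ">>>" as name(argument=value, ...), one argument or row to a line, values as JSON. step_arm: Moves the arm, as the interface text tells. Its arguments: {"type":"object","properties":{"increments":{"type":"array","items":{"type":"object","properties":{"linear":{"type":"array","items":{"type":"number"}},"roll":{"type":"number"}}}},"gripper":{"type":"number"}},"required":["increments"]}

```bash
mkdir -p pics; cat > h.py <<'E'
import numpy as np, cv2
from cell import *
def shot(n,save=None):
    c=get_calibration(n); im,d=capture(n)
    if save: cv2.imwrite('pics/'+save,im[:,:,::-1])
    return c,im,d
def world(c,d):
    h,w=d.shape; f=h/2/np.tan(np.radians(c['vfov'])/2)
    v,u=np.mgrid[:h,:w]; p=np.stack([(u-c['cx'])/f*d,(v-c['cy'])/f*d,d],-1)
    V=np.array(c['view']); return (p-V[:3,3])@V[:3,:3]
E
python3 - <<'E'
from h import *
ims=[]
for n in ('scene','top'):
    c,im,d=shot(n,n+'0.png'); np.savez(n+'0.npz',im=im,d=d,P=world(c,d)); 
    print(n,c['vfov'],np.round(c['view'],3).tolist())
    for k in ('cover','mat','vial'): print(k,[(np.round(x['bbox']).tolist(),round(x['conf'],2)) for x in spot_in(k,n)])
s=sense(); print(s['t'],s['tcp_pos'],s['tcp_rot'],finger_overhang)
E
```

```text
scene 50.44522427435522 [[-0.834, 0.552, -0.015, 0.421], [0.408, 0.597, -0.691, -0.094], [-0.373, -0.582, -0.722, 1.176], [0.0, 0.0, 0.0, 1.0]]
cover [([217.0, 118.0, 68.0, 41.0], 0.64), ([191.0, 175.0, 70.0, 66.0], 0.61)]
mat [([327.0, 329.0, 132.0, 111.0], 0.93)]
vial [([231.0, 252.0, 16.0, 27.0], 0.85)]
top 45.70508422758177 [[0.018, -1.0, -0.017, -0.064], [-0.996, -0.017, -0.09, 0.479], [0.089, 0.018, -0.996, 1.214], [0.0, 0.0, 0.0, 1.0]]
cover [([406.0, 239.0, 76.0, 74.0], 0.69), ([340.0, 162.0, 85.0, 38.0], 0.64)]
mat [([135.0, 167.0, 105.0, 60.0], 0.85)]
vial []
0.4 [ 0.30494301 -0.60210138  0.25607116] [-1.40892539e-04  9.72652558e-01  2.32264893e-01 -2.77303312e-05] 0.025
```

View pics/top0.png

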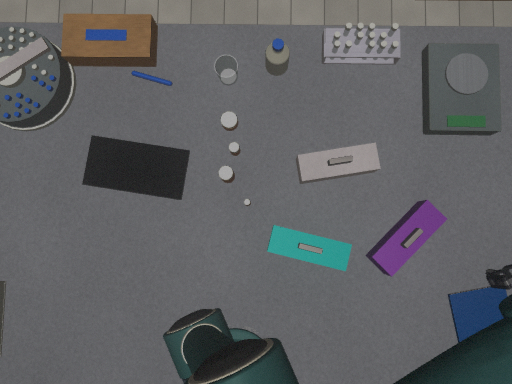

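View pics/scene0.png

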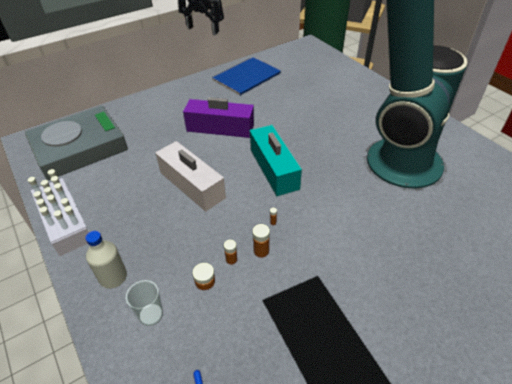

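Candidates in the top view:
- **Cover:** white (340,162), turquoise (310,248), purple (410,238). White is the one meant.
- **Container row:** jar (229,120), medium (234,147), big (226,173), slim (247,202). The medium one should be the 28 mm vial. I'll measure sizes and confirm in one crop.

```bash
python3 - <<'E'
from h import *
z=np.load('top0.npz'); P,im=z['P'],z['im']
def rect(m,n):
    p=P[m][:,:2].astype(np.float32); r=cv2.minAreaRect(p); print(n,len(p),np.round(r[0],4),np.round(r[1],4),round(r[2],2),'z',np.round(np.median(P[m][:,2]),4))
v,u=np.mgrid[:384,:512]
box=lambda a,b,c,d:(u>=a)&(u<=c)&(v>=b)&(v<=d)
Z=P[...,2]
rect(box(290,135,390,190)&(Z>.070)&(Z<.082),'covertop')
rect(box(290,135,390,190)&(Z>.1),'rib')
rect(box(78,130,195,205)&(im.max(-1)<40)&(abs(Z)<.012),'mat')
for n,b in dict(squat=(215,108,243,132),mid=(224,138,244,156),big=(215,162,238,184),slim=(240,196,254,208)).items():
    m=box(*b); zt=np.percentile(Z[m],95); rect(m&(Z>zt-.008),n)
s=np.load('scene0.npz'); 
c=s['im'][190:300,170:300,::-1]; c2=im[100:215,200:330,::-1]
cv2.imwrite('pics/crop.png',np.hstack([cv2.resize(c,(390,330)),cv2.resize(c2,(390,330))]))
E
```

```text
covertop 1948 [ 0.5519 -0.2659] [0.0711 0.2073] 9.91 z 0.0771
rib 159 [ 0.4767 -0.1757] [0.0387 0.2875] 39.83 z 0.1091
mat 1969 [0.5393 0.2853] [0.2762 0.1354] 82.11 z 0.0037
squat 221 [ 0.5266 -0.0122] [0.337  0.0439] 15.23 z 0.043
mid 91 [ 0.4877 -0.0373] [0.248 0.026] 24.89 z 0.0613
big 166 [ 0.4473 -0.0129] [0.1988 0.0359] 29.68 z 0.0806
slim 30 [ 0.445  -0.0276] [0.0133 0.0134] 0.53 z 0.0505
```

View pics/crop.png

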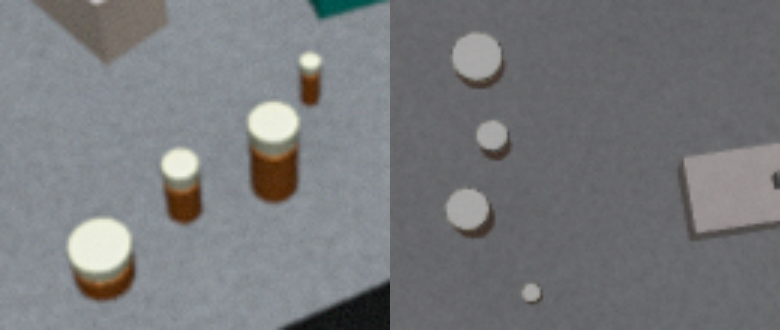

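The 3-view crop settles it: left to right in the scene crop are the jar (100,245), the vial (183,185), the big one (273,150) and the slim one (310,78). The medium one's top is at 61 mm and it is about 26–28 mm wide, so it is the spare vial. The white cover is the one meant.

```bash
cat >> h.py <<'E'
def go(x,y,z,yaw):
    """units to reach TCP x,y,z with tool y axis at yaw (deg, mod 180)"""
    s=sense(); w,a,b,c=s['tcp_rot']
    from scipy.spatial.transform import Rotation as R
    M=R.from_quat([a,b,c,w]).as_matrix(); cur=np.degrees(np.arctan2(M[1,1],M[0,1]))
    L=M.T@(np.array([x,y,z])-s['tcp_pos'])/.025; r=(cur-yaw+90)%180-90
    print('t',round(s['t'],2),'tcp',np.round(s['tcp_pos'],4),'yawy',round(cur,2),'q1,q6',s['q'][0].round(2),s['q'][5].round(2),'linear',L.round(3),'roll',round(r/6,3),'or',round((r-np.sign(r)*180)/6,2))
E
python3 - <<'E'
from h import *
z=np.load('top0.npz'); P,im=z['P'],z['im']; Z=P[...,2]
v,u=np.mgrid[:384,:512]
m=(u>325)&(u<358)&(v>148)&(v<172)&(Z>.1)&(Z<.12)
print(cv2.minAreaRect(P[m][:,:2].astype(np.float32)),m.sum())
for n,b in dict(squat=(215,108,243,132),mid=(224,138,244,156),big=(215,162,238,184)).items():
    m=(u>=b[0])&(u<=b[2])&(v>=b[1])&(v<=b[3])&(Z>.03)&(Z<.1); m&=Z>Z[m].max()-.008
    r=cv2.minAreaRect(P[m][:,:2].astype(np.float32)); print(n,np.round(r[0],4),np.round(r[1],4))
go(.552,-.266,.2,9.9)
E
```

```text
((0.5515696406364441, -0.26546165347099304), (0.014320108108222485, 0.059663787484169006), 9.763467788696289) 139
squat [0.6665 0.0264] [0.0441 0.0436]
mid [0.5881 0.0093] [0.0246 0.0244]
big [0.5174 0.027 ] [0.0341 0.0339]
t 0.4 tcp [ 0.3049 -0.6021  0.2561] yawy -63.14 q1,q6 -1.14 -0.04 linear [14.89  -7.528  2.245] roll -12.173 or 17.83
```

>>> step_arm(
  increments=[
    {"linear": [14.89,-7.53,1.0],"roll": -12.17},
    {"linear": [14.89,-7.53,1.0],"roll": -12.17},
    {"linear": [14.89,-7.53,1.0],"roll": -12.17},
    {"linear": [14.89,-7.53,1.0],"roll": -12.17},
    {"linear": [14.89,-7.53,1.0],"roll": -12.17},
    {"linear": [14.89,-7.53,1.0],"roll": -12.17},
    {"linear": [14.89,-7.53,1.0],"roll": -12.17},
    {"linear": [14.89,-7.53,1.0],"roll": -12.17},
    {"linear": [14.89,-7.53,1.0],"roll": -12.17},
    {"linear": [14.89,-7.53,1.0],"roll": -12.17},
    {"linear": [14.89,-7.53,1.0],"roll": -12.17},
    {"linear": [14.89,-7.53,1.0],"roll": -12.17},
    {"linear": [14.89,-7.53,2.2],"roll": -12.17},
    {"linear": [14.89,-7.53,2.2],"roll": -12.17},
    {"linear": [14.89,-7.53,2.2],"roll": -12.17},
    {"linear": [14.89,-7.53,2.2],"roll": -12.17},
  ],
  gripper=100,
)

```text
t: 1.73
tcp_pos: [0.5513, -0.2672, 0.2016]
tcp_rot: [-0.0, 0.644, 0.765, -0.0]
force: [0.3, 0.4, 1.2]
opening: 0.0854
grip_force: 0.0
```

```bash
python3 - <<'E'
from h import *
go(.5517,-.2657,.108,9.85)
c,im,d=shot('wrist','w1.png'); P=world(c,d); Z=P[...,2]
m=(Z>.1)&(Z<.12)&(np.hypot(P[...,0]-.552,P[...,1]+.266)<.05); print(m.sum(),cv2.minAreaRect(P[m][:,:2].astype(np.float32)), np.median(Z[m]))
m=(Z>.07)&(Z<.085)&(np.hypot(P[...,0]-.552,P[...,1]+.266)<.14); print(m.sum(),cv2.minAreaRect(P[m][:,:2].astype(np.float32)), np.median(Z[m]))
E
```

```text
t 1.73 tcp [ 0.5513 -0.2672  0.2016] yawy 9.75 q1,q6 -0.49 -0.66 linear [0.055 0.029 3.744] roll -0.017 or 29.98
1820 ((0.5511516332626343, -0.2633470892906189), (0.013938786461949348, 0.059820931404829025), 10.072737693786621) 0.10907790845731136
22762 ((0.5513725280761719, -0.2640429139137268), (0.07030028104782104, 0.2069537192583084), 9.953648567199707) 0.07724384376833009
```

View pics/w1.png

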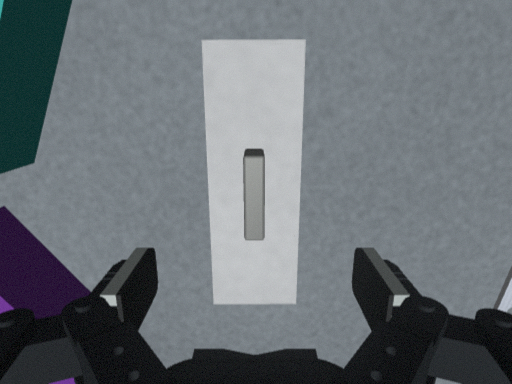

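The wrist view shows the rib at (254,195), centred between the jaws. I'll descend, close, and lift a little.

>>> step_arm(
  increments=[
    {"linear": [0.1,0,1],"roll": -0.03},
    {"linear": [0.1,0,2],"roll": -0.03},
    {"linear": [0.1,0,3],"roll": -0.03},
    {"linear": [0.1,0,3.5],"roll": -0.03},
    {"linear": [0.1,0,3.72],"roll": -0.03},
    {"linear": [0.1,0,3.72],"roll": -0.03},
    {"linear": [0.1,0,3.72],"roll": -0.03},
  ],
)

```text
t: 2.37
tcp_pos: [0.5523, -0.2643, 0.1096]
tcp_rot: [0.001, 0.643, 0.766, 0.0]
force: [0.6, 0.2, -0.3]
opening: 0.0852
grip_force: 0.0
```

>>> step_arm(
  increments=[
    {"linear": [0,0,0]},
    {"linear": [0,0,0]},
    {"linear": [0,0,0]},
    {"linear": [0,0,0]},
    {"linear": [0,0,0]},
    {"linear": [0,0,0]},
    {"linear": [0,0,0]},
    {"linear": [0,0,0]},
    {"linear": [0,0,0]},
    {"linear": [0,0,0]},
    {"linear": [0,0,0]},
    {"linear": [0,0,0]},
  ],
  gripper=0,
)

```text
validation failed for argument at $.in...
```

>>> step_arm(
  increments=[
    {"linear": [0,0,0],"roll": 0},
    {"linear": [0,0,0],"roll": 0},
    {"linear": [0,0,0],"roll": 0},
    {"linear": [0,0,0],"roll": 0},
    {"linear": [0,0,0],"roll": 0},
    {"linear": [0,0,0],"roll": 0},
    {"linear": [0,0,0],"roll": 0},
    {"linear": [0,0,0],"roll": 0},
    {"linear": [0,0,0],"roll": 0},
    {"linear": [0,0,0],"roll": 0},
    {"linear": [0,0,0],"roll": 0},
    {"linear": [0,0,0],"roll": 0},
  ],
  gripper=0,
)

```text
t: 3.37
tcp_pos: [0.5516, -0.2636, 0.1085]
tcp_rot: [-0.0, 0.642, 0.766, -0.0]
force: [-1.6, 0.4, 3.2]
opening: 0.0124
grip_force: 61.7
```

>>> step_arm(
  increments=[
    {"linear": [0,0,-0.4],"roll": 0},
    {"linear": [0,0,-0.9],"roll": 0},
    {"linear": [0,0,-1.5],"roll": 0},
    {"linear": [0,0,-2.2],"roll": 0},
    {"linear": [0,0,-2.9],"roll": 0},
    {"linear": [0,0,-3.6],"roll": 0},
    {"linear": [0,0,-4.3],"roll": 0},
    {"linear": [0,0,-4.9],"roll": 0},
    {"linear": [0,0,-5.2],"roll": 0},
    {"linear": [0,0,-5.2],"roll": 0},
    {"linear": [0,0,-5.2],"roll": 0},
  ],
)

```text
t: 4.28
tcp_pos: [0.5518, -0.2636, 0.2389]
tcp_rot: [0.001, 0.642, 0.766, 0.0]
force: [0.3, -0.1, -2.0]
opening: 0.0127
grip_force: 61.1
```

```bash
python3 - <<'E'
from h import *
s=sense(); print(s['opening'],s['force'],s['q'])
go(.5393,.2853,.238,-7.9)
c,im,d=shot('scene','s2.png')
E
```

```text
0.012661299265428798 [ 0.2610747  -0.13878965 -2.03085514] [-4.86508239e-01  1.55785166e-01  1.76610729e+00  8.18227536e-05
  1.21849363e+00 -6.62092958e-01]
t 4.28 tcp [ 0.5518 -0.2636  0.2389] yawy 10.06 q1,q6 -0.49 -0.66 linear [21.707  3.344  0.023] roll 2.993 or -27.01
```

View pics/s2.png

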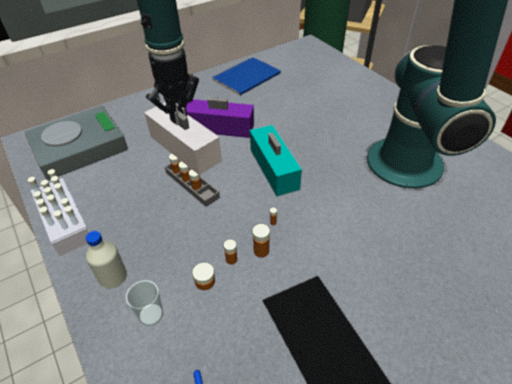

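The cover hangs level from the gripper. The tray is now visible, with its empty pocket at about (208,193), and its three vials still stand. Moving to the mat.

>>> step_arm(
  increments=[
    {"linear": [0.5,0.1,0],"roll": 0.1},
    {"linear": [1.4,0.22,0],"roll": 0.2},
    {"linear": [2.6,0.4,0],"roll": 0.4},
    {"linear": [3.9,0.6,0],"roll": 0.6},
    {"linear": [5.2,0.8,0],"roll": 0.8},
    {"linear": [6.6,1.0,0],"roll": 1.0},
    {"linear": [8.0,1.23,0],"roll": 1.2},
    {"linear": [9.4,1.45,0],"roll": 1.4},
    {"linear": [10.8,1.66,0],"roll": 1.6},
    {"linear": [12.2,1.9,0],"roll": 1.8},
    {"linear": [13.6,2.1,0],"roll": 2.0},
    {"linear": [15.0,2.3,0],"roll": 2.2},
    {"linear": [16.4,2.5,0],"roll": 2.4},
    {"linear": [17.8,2.74,0],"roll": 2.6},
    {"linear": [19.1,2.95,0],"roll": 2.7},
    {"linear": [20.3,3.13,0],"roll": 2.8},
    {"linear": [21.1,3.25,0],"roll": 2.9},
    {"linear": [21.6,3.34,0],"roll": 3.0},
    {"linear": [21.7,3.34,0],"roll": 3.0},
    {"linear": [21.7,3.34,0],"roll": 3.0},
  ],
)

```text
t: 6.0
tcp_pos: [0.5381, 0.2855, 0.2365]
tcp_rot: [-0.0, 0.754, 0.657, -0.001]
force: [0.3, -0.2, -2.5]
opening: 0.0128
grip_force: 61.1
```

```bash
python3 - <<'E'
from h import *
c,im,d=shot('top'); P=world(c,d); Z=P[...,2]
v,u=np.mgrid[:384,:512]
# cover top (lifted)
m=(Z>.185)&(Z<.22)&(abs(P[...,0]-.54)<.15)&(abs(P[...,1]-.285)<.15)
if m.sum()>50: print('cover',m.sum(),cv2.minAreaRect(P[m][:,:2].astype(np.float32)),np.median(Z[m]))
# tray vial tops
m=((Z>.055)&(Z<.07)&(np.hypot(P[...,0]-.5515,P[...,1]+.264)<.12)).astype(np.uint8)
n,l,st,ce=cv2.connectedComponentsWithStats(m)
for i in range(1,n):
    if st[i,4]>15: q=P[l==i]; r=cv2.minAreaRect(q[:,:2].astype(np.float32)); print('vial',np.round(r[0],4),np.round(r[1],4),q[:,2].mean().round(4))
m=(Z>.019)&(Z<.031)&(np.hypot(P[...,0]-.5515,P[...,1]+.264)<.12)
print('tray',m.sum(),cv2.minAreaRect(P[m][:,:2].astype(np.float32)))
go(.5393,.2853,.114,-7.9)
E
```

```text
cover 1401 ((0.5384905338287354, 0.28411489725112915), (0.20839382708072662, 0.07030721753835678), 82.24835968017578) 0.2049599707818079
vial [ 0.5625 -0.3318] [0.0262 0.0246] 0.0642
vial [ 0.5551 -0.2871] [0.0259 0.0265] 0.0645
vial [ 0.5468 -0.2429] [0.026  0.0262] 0.0643
tray 309 ((0.5517323613166809, -0.265655517578125), (0.048892661929130554, 0.1838393360376358), 10.171408653259277)
t 6.05 tcp [0.5383 0.2847 0.2369] yawy -7.88 q1,q6 0.45 0.58 linear [0.039 0.045 4.915] roll 0.004 or -30.0
```

>>> step_arm(
  increments=[
    {"linear": [0.03,0.04,0.7],"roll": 0},
    {"linear": [0.03,0.04,1.7],"roll": 0},
    {"linear": [0.03,0.04,2.7],"roll": 0},
    {"linear": [0.03,0.04,3.6],"roll": 0},
    {"linear": [0.03,0.04,4.2],"roll": 0},
    {"linear": [0.03,0.04,4.5],"roll": 0},
    {"linear": [0.03,0.04,4.7],"roll": 0},
    {"linear": [0.03,0.04,4.85],"roll": 0},
    {"linear": [0.03,0.04,4.95],"roll": 0},
    {"linear": [0.03,0.04,4.98],"roll": 0},
    {"linear": [0.03,0.04,4.98],"roll": 0},
    {"linear": [0.03,0.04,4.98],"roll": 0},
  ],
)

```text
t: 7.05
tcp_pos: [0.5407, 0.2861, 0.1148]
tcp_rot: [0.0, 0.754, 0.656, 0.001]
force: [1.0, -0.1, -1.3]
opening: 0.013
grip_force: 61.1
```

>>> step_arm(
  increments=[
    {"linear": [0,0,0.04],"roll": 0},
    {"linear": [0,0,0.04],"roll": 0},
    {"linear": [0,0,0.04],"roll": 0},
  ],
)

```text
t: 7.3
tcp_pos: [0.5402, 0.2859, 0.113]
tcp_rot: [0.0, 0.754, 0.657, 0.0]
force: [-0.6, 0.6, -1.2]
opening: 0.0129
grip_force: 61.1
```

```bash
python3 -c "
from h import *
s=sense();print(s['tcp_pos'],s['force'])
c,im,d=shot('top'); P=world(c,d); Z=P[...,2]
m=(Z>.07)&(Z<.1)&(abs(P[...,0]-.54)<.12)&(abs(P[...,1]-.285)<.12)
print('cover',m.sum(),cv2.minAreaRect(P[m][:,:2].astype(np.float32)),np.median(Z[m]))
"
```

```text
[0.54019389 0.28590692 0.11302435] [-0.55052244  0.60066328 -1.18733276]
cover 1085 ((0.5408395528793335, 0.2839403748512268), (0.2072996199131012, 0.07088596373796463), 81.99506378173828) 0.08156104002300847
```

>>> step_arm(
  increments=[
    {"linear": [0,0,0.04],"roll": 0},
    {"linear": [0,0,0.07],"roll": 0},
    {"linear": [0,0,0.07],"roll": 0},
    {"linear": [0,0,0.07],"roll": 0},
  ],
)

```text
t: 7.68
tcp_pos: [0.5402, 0.2859, 0.1115]
tcp_rot: [-0.0, 0.754, 0.656, 0.0]
force: [-0.2, -0.7, 1.7]
opening: 0.0126
grip_force: 61.6
```

Contact. Release and retreat upward.

>>> step_arm(
  increments=[
    {"linear": [0,0,0],"roll": 0},
    {"linear": [0,0,0],"roll": 0},
    {"linear": [0,0,0],"roll": 0},
    {"linear": [0,0,0],"roll": 0},
    {"linear": [0,0,0],"roll": 0},
    {"linear": [0,0,0],"roll": 0},
    {"linear": [0,0,0],"roll": 0},
    {"linear": [0,0,0],"roll": 0},
    {"linear": [0,0,-1],"roll": 0},
    {"linear": [0,0,-2],"roll": 0},
    {"linear": [0,0,-3],"roll": 0},
    {"linear": [0,0,-3.5],"roll": 0},
    {"linear": [0,0,-3.5],"roll": 0},
  ],
  gripper=100,
)

```text
t: 8.77
tcp_pos: [0.5424, 0.2869, 0.2028]
tcp_rot: [0.001, 0.754, 0.656, 0.004]
force: [0.8, 0.3, 0.5]
opening: 0.0853
grip_force: 0.0
```

```bash
python3 - <<'E'
from h import *
c,im,d=shot('top'); P=world(c,d); Z=P[...,2]
m=(Z>.07)&(Z<.09)&(abs(P[...,0]-.54)<.12)&(abs(P[...,1]-.285)<.12)
print('cover',m.sum(),cv2.minAreaRect(P[m][:,:2].astype(np.float32)),np.median(Z[m]))
m=(Z>.055)&(Z<.07)&(np.hypot(P[...,0]-.588,P[...,1]-.009)<.03)
print('vial',cv2.minAreaRect(P[m][:,:2].astype(np.float32)))
for y in (-7.9,90,80,100): go(.588,.0093,.20,y)
E
```

```text
cover 1416 ((0.5379440784454346, 0.26601237058639526), (0.1709752380847931, 0.07042913883924484), 82.05582427978516) 0.07964039631409268
vial ((0.5883796811103821, 0.009222188033163548), (0.024263888597488403, 0.027048300951719284), 86.87626647949219)
t 8.82 tcp [0.5413 0.2863 0.2004] yawy -7.94 q1,q6 0.45 0.58 linear [-1.0717e+01  3.3810e+00  2.0000e-03] roll -0.007 or 29.99
t 8.82 tcp [0.5413 0.2863 0.2004] yawy -7.94 q1,q6 0.45 0.58 linear [-1.0717e+01  3.3810e+00  2.0000e-03] roll 13.677 or -16.32
t 8.82 tcp [0.5413 0.2863 0.2004] yawy -7.94 q1,q6 0.45 0.58 linear [-1.0717e+01  3.3810e+00  2.0000e-03] roll -14.657 or 15.34
t 8.82 tcp [0.5413 0.2863 0.2004] yawy -7.94 q1,q6 0.45 0.58 linear [-1.0717e+01  3.3810e+00  2.0000e-03] roll 12.01 or -17.99
```

>>> step_arm(
  increments=[
    {"linear": [-0.6,0.2,0],"roll": 0.9},
    {"linear": [-1.6,0.5,0],"roll": 1.9},
    {"linear": [-2.9,0.9,0],"roll": 3.0},
    {"linear": [-4.2,1.3,0],"roll": 4.1},
    {"linear": [-5.6,1.77,0],"roll": 5.2},
    {"linear": [-7.0,2.2,0],"roll": 6.3},
    {"linear": [-8.4,2.65,0.2],"roll": 7.4},
    {"linear": [-9.6,3.03,0.5],"roll": 8.5},
    {"linear": [-10.4,3.28,0.8],"roll": 9.6},
    {"linear": [-10.72,3.38,1.2],"roll": 10.7},
    {"linear": [-10.72,3.38,1.4],"roll": 11.6},
    {"linear": [-10.72,3.38,1.6],"roll": 12},
    {"linear": [-10.72,3.38,1.6],"roll": 12},
    {"linear": [-10.72,3.38,1.6],"roll": 12},
  ],
)

```text
t: 9.98
tcp_pos: [0.5852, 0.0086, 0.1561]
tcp_rot: [-0.0, 0.996, 0.088, -0.002]
force: [-0.1, -0.1, 0.6]
opening: 0.0851
grip_force: 0.0
```

```bash
python3 - <<'E'
from h import *
go(.588,.0093,.054,100)
c,im,d=shot('wrist','w2.png'); P=world(c,d); Z=P[...,2]
for n,x,y,lo,hi in (('vial',.588,.0093,.055,.067),('jar',.667,.026,.035,.05),('big',.517,.027,.073,.087)):
    m=(Z>lo)&(Z<hi)&(np.hypot(P[...,0]-x,P[...,1]-y)<.035)
    if m.sum()>20: print(n,m.sum(),cv2.minEnclosingCircle(P[m][:,:2].astype(np.float32)),np.median(P[m],axis=0))
E
```

```text
t 9.98 tcp [0.5852 0.0086 0.1561] yawy -79.87 q1,q6 -0.03 1.37 linear [ 0.131 -0.005  4.085] roll 0.022 or -29.98
vial 1295 ((0.5894290208816528, 0.010680739767849445), 0.014009485021233559) [0.5906895  0.01083784 0.06191224]
jar 3920 ((0.6681705117225647, 0.027415776625275612), 0.022953012958168983) [0.66870975 0.02743391 0.04312587]
big 2325 ((0.5186637043952942, 0.02901756577193737), 0.019156454131007195) [0.52141733 0.02925012 0.08077241]
```

View pics/w2.png

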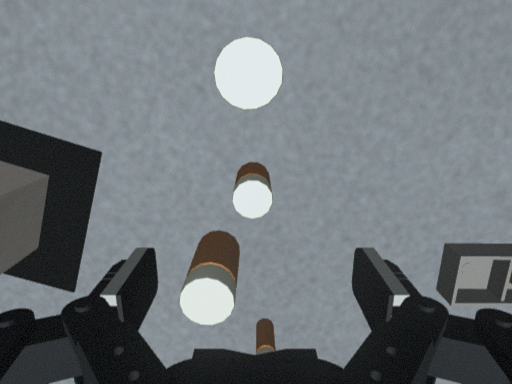

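The vial is at (252,199), with 14 mm fitted radius, and its neighbours match 46 mm and 38 mm. Its size is confirmed, so I'm descending.

>>> step_arm(
  increments=[
    {"linear": [0.15,-0.03,0.8],"roll": 0},
    {"linear": [0.15,-0.03,1.8],"roll": 0},
    {"linear": [0.15,-0.03,2.8],"roll": 0},
    {"linear": [0.15,-0.03,3.5],"roll": 0},
    {"linear": [0.15,-0.03,3.9],"roll": 0},
    {"linear": [0.15,-0.03,4.08],"roll": 0},
    {"linear": [0.15,-0.03,4.08],"roll": 0},
    {"linear": [0.15,-0.03,4.08],"roll": 0},
  ],
)

```text
t: 10.7
tcp_pos: [0.5911, 0.0102, 0.0574]
tcp_rot: [0.0, 0.996, 0.088, 0.001]
force: [0.1, 0.3, -0.1]
opening: 0.0853
grip_force: 0.0
```

>>> step_arm(
  increments=[
    {"linear": [0,0,0],"roll": 0},
    {"linear": [0,0,0],"roll": 0},
    {"linear": [0,0,0],"roll": 0},
    {"linear": [0,0,0],"roll": 0},
    {"linear": [0,0,0],"roll": 0},
    {"linear": [0,0,0],"roll": 0},
    {"linear": [0,0,0],"roll": 0},
    {"linear": [0,0,0],"roll": 0},
    {"linear": [0,0,0],"roll": 0},
    {"linear": [0,0,0],"roll": 0},
    {"linear": [0,0,0],"roll": 0},
  ],
  gripper=0,
)

```text
t: 11.62
tcp_pos: [0.5908, 0.0101, 0.0572]
tcp_rot: [0.0, 0.996, 0.088, 0.0]
force: [-2.0, 0.1, 5.6]
opening: 0.0265
grip_force: 59.0
```

>>> step_arm(
  increments=[
    {"linear": [0,0,-0.3],"roll": 0},
    {"linear": [0,0,-0.8],"roll": 0},
    {"linear": [0,0,-1.6],"roll": 0},
    {"linear": [0,0,-2.4],"roll": 0},
    {"linear": [0,0,-3.2],"roll": 0},
    {"linear": [0,0,-3.8],"roll": 0},
    {"linear": [0,0,-4],"roll": 0},
    {"linear": [0,0,-4],"roll": 0},
    {"linear": [0,0,-4],"roll": 0},
  ],
)

```text
t: 12.37
tcp_pos: [0.5902, 0.01, 0.1565]
tcp_rot: [0.0, 0.996, 0.088, 0.0]
force: [-0.2, 0.4, -0.4]
opening: 0.0265
grip_force: 58.9
```

```bash
python3 - <<'E'
from h import *
s=sense();print(s['opening'],s['grip_force'])
go(.5397,-.199,.154,10.1)
c,im,d=shot('wrist','w3.png'); P=world(c,d); Z=P[...,2]; p=np.array(s['tcp_pos'])
m=(np.hypot(P[...,0]-p[0],P[...,1]-p[1])<.035)&(abs(Z-(p[2]+.007))<.012)
print(m.sum(), P[m].min(0),P[m].max(0),np.median(P[m],axis=0))
E
```

```text
0.02651465481121894 58.914906308054924
t 12.37 tcp [0.5902 0.01   0.1565] yawy -79.94 q1,q6 -0.03 1.37 linear [-3.448  7.88   0.101] roll 14.993 or -15.01
6592 [ 0.57493815 -0.02212796  0.15153885] [0.60812449 0.04392817 0.17552451] [0.59469864 0.0099746  0.16152098]
```

View pics/w3.png

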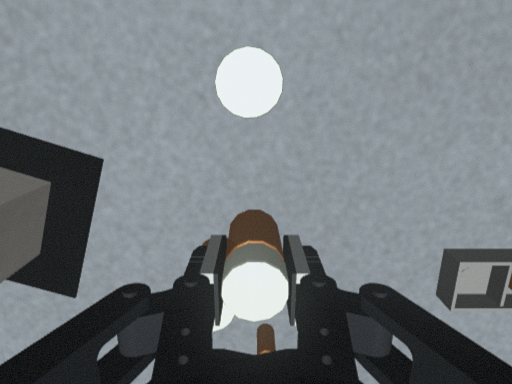

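The vial is held upright between the pads at (255,290). Carrying it over the pocket.

>>> step_arm(
  increments=[
    {"linear": [-0.15,0.35,0],"roll": -0.8},
    {"linear": [-0.4,0.9,0],"roll": -1.8},
    {"linear": [-0.75,1.7,0],"roll": -2.9},
    {"linear": [-1.1,2.5,0],"roll": -4.0},
    {"linear": [-1.45,3.3,0],"roll": -5.1},
    {"linear": [-1.8,4.1,0],"roll": -6.2},
    {"linear": [-2.15,4.9,0],"roll": -7.3},
    {"linear": [-2.5,5.7,0],"roll": -8.4},
    {"linear": [-2.8,6.4,0],"roll": -9.5},
    {"linear": [-3.1,7.1,0],"roll": -10.6},
    {"linear": [-3.3,7.55,0],"roll": -11.7},
    {"linear": [-3.4,7.8,0],"roll": -12.8},
    {"linear": [-3.45,7.88,0],"roll": -13.8},
    {"linear": [-3.45,7.88,0],"roll": -14.6},
    {"linear": [-3.45,7.88,0],"roll": -15},
    {"linear": [-3.45,7.88,0],"roll": -15},
    {"linear": [-3.45,7.88,0],"roll": -15},
  ],
)

```text
t: 13.83
tcp_pos: [0.5389, -0.1986, 0.155]
tcp_rot: [-0.001, 0.643, 0.766, -0.0]
force: [0.6, 0.7, -0.4]
opening: 0.0262
grip_force: 59.0
```

```bash
python3 - <<'E'
from h import *
go(.5397,-.199,.06,10.1)
a=np.load('top0.npz')
c,im,d=shot('wrist','w4.png'); P=world(c,d); Z=P[...,2]; p=sense()['tcp_pos']
# held vial cap: bright pixels near tcp
m=(im.min(-1)>150)&(np.hypot(P[...,0]-p[0],P[...,1]-p[1])<.03)&(Z>p[2]-.006)&(Z<p[2]+.012)
print('held top',m.sum(),cv2.minEnclosingCircle(P[m][:,:2].astype(np.float32)),np.median(Z[m]))
m=((Z>.057)&(Z<.069)&(np.hypot(P[...,0]-.5515,P[...,1]+.264)<.12)).astype(np.uint8)
n,l,st,ce=cv2.connectedComponentsWithStats(m)
for i in range(1,n):
    if st[i,4]>100: print('vial',st[i],cv2.minEnclosingCircle(P[l==i][:,:2].astype(np.float32)))
m=(Z>.02)&(Z<.03)&(np.hypot(P[...,0]-.5515,P[...,1]+.264)<.12)
print('tray',m.sum(),cv2.minAreaRect(P[m][:,:2].astype(np.float32)))
E
```

```text
t 13.83 tcp [ 0.5389 -0.1986  0.155 ] yawy 9.98 q1,q6 -0.4 -0.57 linear [-0.025  0.036  3.8  ] roll -0.02 or 29.98
held top 3106 ((0.54192715883255, -0.197837233543396), 0.017685391008853912) 0.16015110215456957
vial [237 315  37  19 432] ((0.5555827617645264, -0.28594473004341125), 0.013645851984620094)
vial [241 346  27   8 140] ((0.560942530632019, -0.3209269046783447), 0.010410822927951813)
tray 1485 ((0.55103999376297, -0.2625429928302765), (0.04807973653078079, 0.18145735561847687), 9.957293510437012)
```

View pics/w4.png

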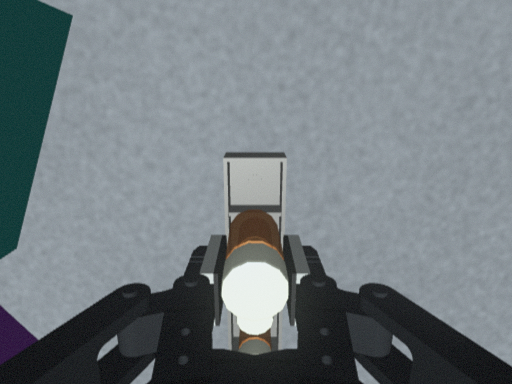

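The pocket shows at (255,182), right under the held vial, with ±7 mm of slack. Lowering.

>>> step_arm(
  increments=[
    {"linear": [0,0.02,0.5],"roll": 0},
    {"linear": [0,0.02,1.2],"roll": 0},
    {"linear": [0,0.02,1.9],"roll": 0},
    {"linear": [0,0.02,2.5],"roll": 0},
    {"linear": [0,0.02,3.0],"roll": 0},
    {"linear": [0,0.02,3.4],"roll": 0},
    {"linear": [0,0.02,3.6],"roll": 0},
    {"linear": [0,0.02,3.7],"roll": 0},
    {"linear": [0,0.02,3.78],"roll": 0},
    {"linear": [0,0.02,3.82],"roll": 0},
    {"linear": [0,0.02,3.82],"roll": 0},
    {"linear": [0,0.02,3.82],"roll": 0},
  ],
)

```text
t: 14.88
tcp_pos: [0.5409, -0.1991, 0.0618]
tcp_rot: [0.001, 0.642, 0.766, 0.0]
force: [-0.4, -0.2, -0.7]
opening: 0.0263
grip_force: 59.0
```

>>> step_arm(
  increments=[
    {"linear": [0,0,0.02],"roll": 0},
    {"linear": [0,0,0.04],"roll": 0},
    {"linear": [0,0,0.04],"roll": 0},
    {"linear": [0,0,0.04],"roll": 0},
  ],
)

```text
t: 15.22
tcp_pos: [0.5405, -0.199, 0.0603]
tcp_rot: [0.0, 0.642, 0.766, 0.0]
force: [0.1, -0.0, 0.3]
opening: 0.0262
grip_force: 59.0
```

>>> step_arm(
  increments=[
    {"linear": [0,0,0.02],"roll": 0},
    {"linear": [0,0,0.04],"roll": 0},
    {"linear": [0,0,0.04],"roll": 0},
    {"linear": [0,0,0.04],"roll": 0},
  ],
)

```text
t: 15.55
tcp_pos: [0.5406, -0.199, 0.0602]
tcp_rot: [0.0, 0.642, 0.766, -0.0]
force: [-2.6, 0.6, 7.0]
opening: 0.0265
grip_force: 59.9
```

Floor contact at 7 N. Releasing and retreating.

>>> step_arm(
  increments=[
    {"linear": [0,0,-0.03],"roll": 0},
    {"linear": [0,0,-0.03],"roll": 0},
    {"linear": [0,0,-0.03],"roll": 0},
    {"linear": [0,0,-0.03],"roll": 0},
    {"linear": [0,0,-0.03],"roll": 0},
    {"linear": [0,0,-0.03],"roll": 0},
    {"linear": [0,0,-0.03],"roll": 0},
    {"linear": [0,0,-0.5],"roll": 0},
    {"linear": [0,0,-1.2],"roll": 0},
    {"linear": [0,0,-2.2],"roll": 0},
    {"linear": [0,0,-3.2],"roll": 0},
    {"linear": [0,0,-4.2],"roll": 0},
    {"linear": [0,0,-5],"roll": 0},
    {"linear": [0,0,-5],"roll": 0},
    {"linear": [0,0,-5],"roll": 0},
  ],
  gripper=75,
)

```text
t: 16.8
tcp_pos: [0.5416, -0.1994, 0.1866]
tcp_rot: [0.002, 0.642, 0.766, 0.001]
force: [-0.3, -0.6, -0.5]
opening: 0.0647
grip_force: 0.0
```

```bash
python3 - <<'E'
from h import *
c,im,d=shot('wrist'); P=world(c,d); Z=P[...,2]
m=(Z>.057)&(Z<.07)&(np.hypot(P[...,0]-.54,P[...,1]+.199)<.022)
print('placed',m.sum(),cv2.minEnclosingCircle(P[m][:,:2].astype(np.float32)),np.median(Z[m]),Z[m].std())
c,im2,d=shot('top'); P=world(c,d); Z=P[...,2]
m=(Z>.07)&(Z<.09)&(abs(P[...,0]-.54)<.13)&(abs(P[...,1]-.285)<.13)
print('cover',m.sum(),cv2.minAreaRect(P[m][:,:2].astype(np.float32)),np.median(Z[m]))
m=(im2.max(-1)<45)&(abs(Z)<.012)&(abs(P[...,0]-.54)<.13)&(abs(P[...,1]-.285)<.18)
print('mat',cv2.minAreaRect(P[m][:,:2].astype(np.float32)))
c,im3,d=shot('scene'); cv2.imwrite('pics/end.png',np.hstack([cv2.resize(i,(400,300)) for i in (im3,im)])[:,:,::-1])
E
```

```text
placed 1037 ((0.5414760112762451, -0.20117345452308655), 0.013993221335113049) 0.0651208727672762 0.0014276590289953757
cover 1973 ((0.5405375361442566, 0.28458258509635925), (0.20794886350631714, 0.07057067006826401), 82.19970703125) 0.07966921352218291
mat ((0.5308172702789307, 0.28032276034355164), (0.2712550759315491, 0.09707994759082794), 77.4547119140625)
```

View pics/end.png

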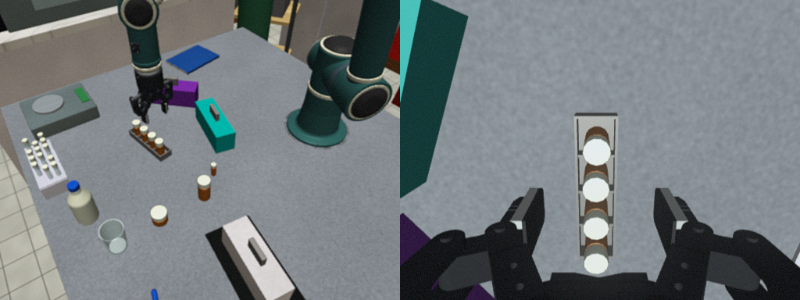

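The final view shows four vials upright in the tray, with the placed one at (596,151). The cover stands upright at about (255,255), within 2 mm of the mat's middle, and the gripper is clear of everything.

```bash
python3 -c "
from cell import *
print(sign_off())"
```

```text
the job is handed in; nothing more can be done
None
```

The white cover stands upright within about 2 mm of the middle of the mat, the spare vial is upright in the tray's empty pocket, and the job was handed in at about 17 s on the robot's clock; the hand-in gave no verdict.

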